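# Close the loaded dry-gas chamber with its inspected cover

## Robot

A 6-joint arm with a two-finger parallel gripper is mounted at the origin on the work surface. World frame = base frame: x ahead of the robot, y to its left, z up, the work surface at z = 0. Lengths are in m, angles in rad, forces in N, time in s.
With the tool pointing down it reaches from about 0.35 to 0.775 m from the base axis. Payload 5.5 kg.
Tool frame: the origin (TCP) lies between the finger pads; the fingertips stand 8 mm ahead of it and the grasp point (between the pads) lies 11 mm behind it; z points along the fingers, y is the line along which they close (so a half turn about z gives the same grasp; the last joint's range is limited). The gripper opens to 85 mm and grips with 20 to 120 N. Pads are 22 mm wide; open, the fingers measure 114 mm over their backs; the gripper's body (76 mm by 85 mm) begins 54 mm behind the grasp point. The pads swing forward as they close: fully open they stand 13 mm farther back than shut.
Start: joints at [-1.314, 0.313, 0.046, 1.304, 0, 1.431], TCP at [0.222, -0.53, 0.21] pointing down, gripper open.
Joint ranges: [-2.76, 2.76], [-0.86, 1.69], [-1.03, 1.26], [-2.2, 2.34], [-1.47, 1.5], [-3.14, 3.14]. Speed limits (rad/s): [2.57, 2.57, 3.14, 3.14, 3.14, 3.14].

## Interface

Orientations are given as a unit quaternion [w, x, y, z].
In Python, from workcell import status, vision, job gives the robot as it stands. The module is installed in compiled form; this text tells all that it offers.
- The arm moves only by the tool apply_moves, never from a script. Its argument "moves" is one flat list of numbers, 6 for each row, row after row: the shift along the world's x, y, z in units of 25 mm (1.0 is 25 mm), then the turn, a rotation vector about the world's x, y, z in rad. In form: [x, y, z, rx, ry, rz, x, y, z, rx, ry, rz, ...]. A call has 1 to 20 rows; each row is the pose to reach, as a shift and turn from the pose commanded when the call began; what a row does not reach only later rows make up. A row lasts 1/12 s, in which the tool goes at most 41.7 mm and 7.16 degrees, less where a joint would pass 70% of its speed; a pose out of reach is approached as far as the arm can. A call with a gripper value outside its range is refused whole. "claw" is the opening in per cent of the stroke, from 0 (shut) to 100 (fully open), set as the call begins (left out, the last holds). The fingers move at their own pace and stop on an object; "newtons" is the grip in N (left out, the last holds). Time passes only in rows, so rows that repeat a pose let the fingers close. It gives the time, the measured TCP pose, the force, the opening and the grip force at its end, in the units of the state.
- status.get_state(): the state, without advancing time (a new reading comes with each control period).
- vision.read_camera(name): name is "scene" or "top" or "wrist"; returns a dict with "image" (420x560x3 uint8, blue, green, red), "camera_matrix" (3x3 intrinsics, pixels), "camera_from_world" (4x4, takes a point from world to camera coordinates). Camera axes: x right, y down, z forward; pixel columns grow to the right and rows downward; lengths in m; the calibration is good to about 2 mm. A picture is of the moment at which its call begins. There is no depth.
- job.hand_in(): hands the job in; it is judged then, once.
The state is a dict: "clock": time; "joint_pos": joint angles; "qvel": joint speeds; "tau": joint torques, N m; "tcp_pos": TCP position; "orientation": TCP orientation; "wrist_force": force on the tool from outside, world axes, zero at the start; "ft_torque": the same for the moment, N m; "finger_gap": finger opening in m; "grip_force": force on a finger pad.
Only numpy, scipy, OpenCV 4.12 (cv2) and the standard library are available. Lean on these libraries where they do the work, as an engineer would, in place of code of your own. Each camera call takes 0.05 s, during which the arm holds its last target. There are 200 camera calls.

## Task

The chamber is loaded and its cover has just been checked under the microscope. Draw the cover out from under the lens without knocking the microscope head and let it lie in the open, then lift it again and set it down gently on the chamber so that it sits home on the gasket. Then turn its four wing screws clockwise to their stops, one at a time in cross order (after the first, the one diagonally opposite, then the other two), and leave the tweezers, the bottle and the parts tray where they are.

Things in the scene. Friction and masses are not known exactly. Their poses are not given: they have to be found in the camera images.
- cover: Loose aluminium cover, 0.5 to 0.6 kg: plate 120 (its x) x 150 (y) x 10 mm, its underside 6 mm above the origin, on a spigot 60 x 90 x 6 mm with rounded edges that enters the chamber's opening. Origin: centre of the spigot's underside, on which it lies; z up. It starts on the microscope stage, under the lens and too low there for a gripper from above; it slides easily.
- cover_tab (a point): Centre of the cover's flat pry tab: 36 mm wide (its x), standing out 30 mm from the plate's -y end (cover y -75 to -105 mm), 6 to 16 mm above the cover's origin; this point is at cover y -91, z 11 mm. It points to the open front of the stage. It is for drawing the cover along; lifted by it the cover is nose-heavy.
- cover_knob (a point): Centre of the head of the cover's black round knob, 43 mm above the cover's origin in the middle of the plate. Head 26 mm in diameter, from 36 to 50 mm above the origin, on a neck 16 mm thick; the plate's top is at 16 mm. The cover is lifted by it.
- wing_1_blade (a point): Centre of the blade of wing screw 1, at cover x -48, y -63 mm. Black blade 36 mm long (along this point's x), 8 mm thick (y), 20 mm high, its underside 8 mm above the plate's top, so this point is 34 mm above the cover's origin. Screws 1, 2, 3, 4 follow one another round the cover: 1 is diagonally opposite 3, and 2 opposite 4.
- wing_2_blade (a point): The same for wing screw 2, at cover x +48, y -63 mm.
- wing_3_blade (a point): The same for wing screw 3, at cover x +48, y +63 mm.
- wing_4_blade (a point): The same for wing screw 4, at cover x -48, y +63 mm.
- wing_1 (a joint): Turn of captive quarter-turn wing screw 1 in rad, growing clockwise seen from above. 0 to 0.25 at the start (blade nearly along the cover's x); it is tight at its stop, 1.5 (blade nearly along the cover's y). It turns with a friction of 0.05 N m and stays where it is left.
- wing_2 (a joint): The same for wing screw 2.
- wing_3 (a joint): The same for wing screw 3.
- wing_4 (a joint): The same for wing screw 4.
- chamber: Open aluminium chamber bolted down, blue board inside. Flange 120 (its x) x 150 (y) mm, opening 64 x 94 mm, 30 mm deep: 2 mm play round the spigot. Black gasket round the opening, its top 64 mm above the origin. Origin: centre of the underside, on the bench; z up. With the cover home, the cover's origin is 58 mm above this one, axes parallel; the tab may lie at the -y or the +y end.
- lens_axis (a point): Point on the stage straight below the lens of the microscope. The white stage is 25 mm high, flat, 250 mm wide (x of this point) and reaches 175 mm from this point to its open rounded front, in the direction -y of this point; the column stands 105 mm away on the +y side.
- scope_head: Head of the microscope: slim white zoom tube of 64 mm diameter with a black ring light of 88 mm diameter at its lower end, its underside 80 mm above the stage; a camera on top at 365 mm above the bench, an arm and focus knobs towards the column (+y). Origin on the bench below the lens axis. Fixed; not to be knocked.
- tweezers: Bystander: steel tweezers lying on the mat, 125 mm long, 6 mm high; origin at the middle of the underside.
- solvent_bottle: Bystander: upright white bottle, 54 mm in diameter, 125 mm high; origin at the centre of its foot.
- parts_tray: Bystander: black divided tray of small parts, 110 x 70 x 18 mm; origin at the centre of its underside.
Not all that is in view belongs to the job. What is shaped like the cover but yellow is not meant.

How it is judged:
On the way, in this order (a step that is already met when the one before it is completed fails the run):
1. the cover is drawn out, its middle more than 70 mm from the lens axis, and lies released and at rest (horizontal distance between cover and lens_axis above 0.07 m and contact force between cover and the fingers below 0.1 N and linear speed of cover below 0.02 m/s and angle between cover's own z axis and vertical below 0.2 rad and height (world z) of cover below 0.04 m), for 0.1 s.
2. the cover is home on the chamber's gasket, its wing screws still loose (horizontal distance between cover and chamber below 0.006 m and z of cover in the frame of chamber below 0.06 m and angle between cover's own z axis and vertical below 0.03 rad and angle between the y axis of cover and the y axis of chamber, either way round below 0.09 rad and value of joint each of wing_1, wing_2, wing_3, wing_4 below 0.6 rad), for 0.2 s.
3. two diagonally opposite wing screws are tight (beyond 1.25 rad) while the other two are still loose (below 0.6 rad) (((value of joint each of wing_1, wing_3 above 1.25 rad and value of joint each of wing_2, wing_4 below 0.6 rad) or (value of joint each of wing_2, wing_4 above 1.25 rad and value of joint each of wing_1, wing_3 below 0.6 rad))), for 0.1 s.
At the end, for the whole second after the job is handed in: The cover lies at rest, home on the chamber's gasket (within 6 mm of centre, less than 2 mm high, level and square with it, either way round), and all four wing screws are turned beyond 1.25 rad (horizontal distance between cover and chamber below 0.006 m and z of cover in the frame of chamber below 0.06 m and angle between cover's own z axis and vertical below 0.03 rad and angle between the y axis of cover and the y axis of chamber, either way round below 0.09 rad and linear speed of cover below 0.01 m/s and value of joint each of wing_1, wing_2, wing_3, wing_4 above 1.25 rad); the robot touches nothing.
It fails at once if the microscope head is knocked (over 10 N) (contact force between scope_head and anything else above 10 N).
It fails at once if the cover is dropped or slammed onto the chamber (faster than 0.3 m/s in the last 12 mm) (horizontal distance between cover and chamber below 0.03 m and z of cover in the frame of chamber below 0.07 m and linear speed of cover above 0.3 m/s).
It fails at once if the tweezers are moved more than 30 mm (distance of tweezers from where it was at the start of the episode above 0.03 m).
It fails at once if the bottle is moved more than 30 mm (distance of solvent_bottle from where it was at the start of the episode above 0.03 m).
It fails at once if the parts tray is moved more than 30 mm (distance of parts_tray from where it was at the start of the episode above 0.03 m).
It also fails if it takes over 72 s, if anything falls off the work surface, if the arm or the gripper's body presses on something with over 40 N, if the wrist force passes 120 N, or if a joint passes its speed limit or range.

## Working session

There is one attempt and no reset: what is moved stays moved. The work goes in short steps, Python scripts to look and compute and a tool call to move; the robot and the scene stay as the last step left them, time stands still between calls to the robot, and variables do not carry over. Pictures are saved under pics/ and viewed, at most 10 in all, crops included, and the job is handed in when it is done.

Besides the shell and the picture viewer there is one more tool, called after "Emit:" as name(argument=value, ...) on one line, values as JSON. apply_moves: Moves the arm, as the interface text tells. Its arguments: {"type":"object","properties":{"moves":{"type":"array","items":{"type":"number"}},"claw":{"type":"number"},"newtons":{"type":"number"}},"required":["moves"]}

```bash
mkdir -p pics; cat > h.py <<'E'
import numpy as np, cv2
from workcell import status, vision, job
def cam(n):
    d=vision.read_camera(n); return d["image"],np.array(d["camera_matrix"]),np.array(d["camera_from_world"])
def ray(px,K,T,z):
    """pixel -> world point on plane z"""
    R,t=T[:3,:3],T[:3,3]; c=-R.T@t
    d=R.T@np.linalg.inv(K)@np.array([px[0],px[1],1.])
    return c+d*(z-c[2])/d[2]
def proj(p,K,T):
    q=K@(T[:3,:3]@np.asarray(p,float)+T[:3,3]); return q[:2]/q[2]
E
python3 - <<'E'
from h import *
a=cam("scene");b=cam("top")
for n,c in(("scene",a),("top",b)):
    np.savez(n+"0.npz",i=c[0],K=c[1],T=c[2]); cv2.imwrite(f"pics/{n}0.png",c[0])
    print(n,c[1].round(1).tolist(),(-c[2][:3,:3].T@c[2][:3,3]).round(3))
print(status.get_state())
E
```

```text
scene [[508.8, 0.0, 290.8], [0.0, 508.8, 206.2], [0.0, 0.0, 1.0]] [0.953 0.655 1.051]
top [[523.8, 0.0, 284.2], [0.0, 523.8, 216.6], [0.0, 0.0, 1.0]] [ 0.326 -0.007  1.624]
{'clock': 0.1, 'joint_pos': array([-1.31360891e+00,  3.13922440e-01,  4.51006106e-02,  1.30359732e+00,
        4.19018795e-05,  1.43118922e+00]), 'qvel': array([ 0.00039372, -0.00144458,  0.0022273 , -0.00098139,  0.00070876,
        0.00249742]), 'tau': array([ 1.78544818e-03, -4.81728888e+01,  2.99241936e+01,  1.28178194e-02,
       -1.54943887e-04, -4.97813375e-06]), 'tcp_pos': array([ 0.22209273, -0.52985397,  0.20910298]), 'orientation': array([-8.11241824e-04,  9.80383414e-01,  1.97098206e-01, -2.67608653e-05]), 'wrist_force': array([-0.44208832, -0.19907106, -0.2328211 ]), 'ft_torque': array([-0.00257005,  0.00828269, -0.08648711]), 'grip_force': 0.0, 'finger_gap': 0.08500885758395502}
```

View pics/top0.png

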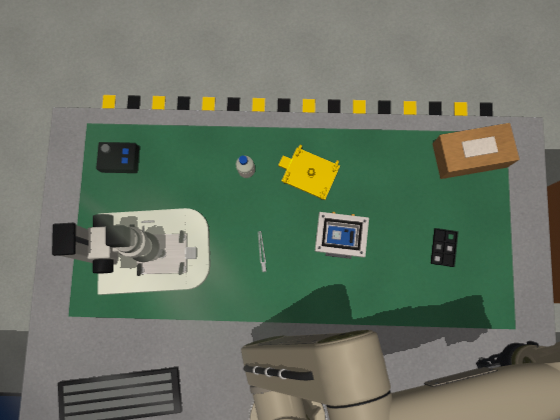

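View pics/scene0.png

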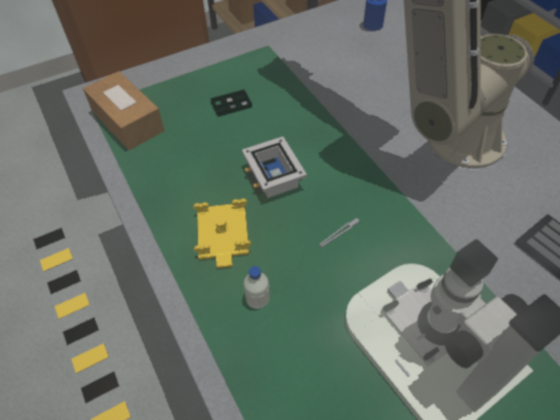

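The top view shows the stage at left with the tab at about (192,253), the chamber at (342,235), the yellow decoy at (311,172), the bottle at (245,165), the tweezers at (262,251) and the tray at (445,247). There are two cover-shaped things. The yellow one at (311,172) is not meant; the aluminium one under the lens at about (165,253) matches the description. I'll enlarge that one to confirm.

```bash
python3 - <<'E'
from h import *
a=np.load("top0.npz");b=np.load("scene0.npz")
A=cv2.resize(a["i"][200:300,90:220],None,fx=4,fy=4,interpolation=cv2.INTER_CUBIC)[:, :]
B=cv2.resize(b["i"][235:420,340:530],None,fx=3,fy=3,interpolation=cv2.INTER_CUBIC)
A=cv2.resize(a["i"][200:300,150:220],None,fx=3.2,fy=3.2,interpolation=cv2.INTER_CUBIC)
c=np.zeros((555,794,3),np.uint8);c[:,:570]=B;c[:320,570:794]=A
cv2.imwrite("pics/crop.png",c)
for n,px,z in(("tab",(192,253),.036),("cham",(342,235),.064),("yel",(311,172),.02),("bot",(245,165),.06),("tw",(262,251),.0),("tray",(445,247),.018),("stagefront",(209,250),.025)):
    print(n,ray(px,a["K"],a["T"],z).round(3))
E
```

```text
tab [0.48  0.303 0.036]
cham [ 0.543 -0.151  0.064]
yel [ 0.747 -0.055  0.02 ]
bot [0.754 0.15  0.06 ]
tw [0.495 0.092 0.   ]
tray [ 0.52  -0.47   0.018]
stagefront [0.492 0.253 0.025]
```

View pics/crop.png

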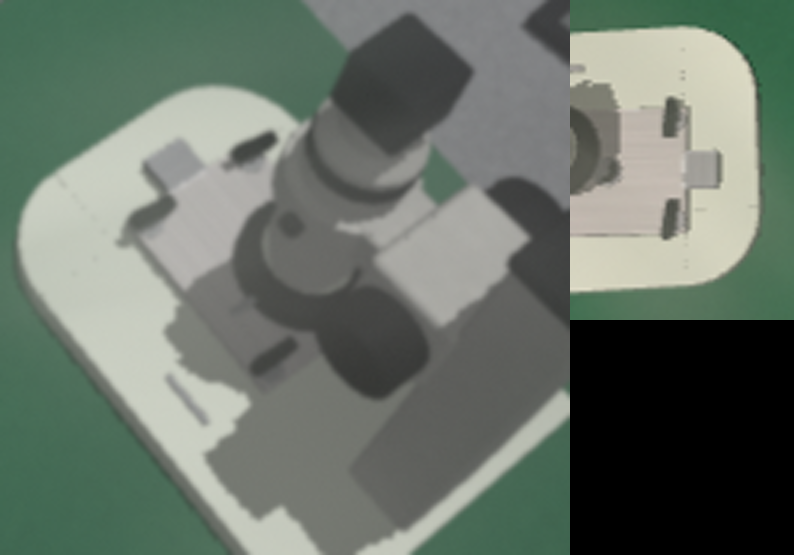

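The crop confirms it: an aluminium plate with black wings and a grey tab towards the stage front, partly under the ring light. In the top image the tab is at about (192,252) and the plate's front edge runs from (187,233) to (187,273). Next I'll measure these precisely.

```bash
python3 - <<'E'
from h import *
a=np.load("top0.npz");K,T,im=a["K"],a["T"],a["i"]
hsv=cv2.cvtColor(im,cv2.COLOR_BGR2HSV)
def W(pts,z): return np.array([ray(p,K,T,z)[:2] for p in pts],np.float32)
# stage
nb=(cv2.inRange(hsv,(35,90,0),(95,255,255))==0).astype(np.uint8); nb[:, :75]=0
n,l,s,c=cv2.connectedComponentsWithStats(nb)
k=l[250,205]; print("stage",s[k])
cs=max(cv2.findContours((l==k).astype(np.uint8),0,1)[0],key=cv2.contourArea)[:,0]
w=W(cs,.025)
f=w[(w[:,1]<.33)&(abs(w[:,0]-.48)<.06)]
for nm,q in(("front",f),("left",w[(w[:,1]>.35)&(w[:,1]<.55)&(w[:,0]<.45)]),("right",w[(w[:,1]>.33)&(w[:,1]<.5)&(w[:,0]>.55)])):
    vx,vy,x,y=cv2.fitLine(q,cv2.DIST_HUBER,0,.001,.001).ravel(); print(nm,np.degrees(np.arctan2(vy,vx)).round(2),x.round(4),y.round(4),len(q))
print(im[252,188:200].tolist()); print(im[240:266,193].tolist())
# chamber flange
for z,lo in((.064,120),):
    k=nb.copy(); n,l,s,c=cv2.connectedComponentsWithStats((hsv[...,2]>150).astype(np.uint8)*(hsv[...,1]<60).astype(np.uint8))
    i=l[222,325]; print("ch",s[i])
    cc=max(cv2.findContours((l==i).astype(np.uint8),0,1)[0],key=cv2.contourArea)[:,0]
    print(cv2.minAreaRect(W(cc,.062)))
cv2.imwrite("pics/ch.png",cv2.resize(im[200:270,300:385],None,fx=8,fy=8,interpolation=cv2.INTER_CUBIC))
E
```

```text
stage [    75      0    485    420 135132]
front -3.51 0.4794 -0.8108 39
left -0.18 0.2065 0.4476 208
right -88.99 1.3283 0.4154 51
[[152, 158, 160], [153, 160, 163], [152, 159, 162], [150, 157, 159], [152, 159, 161], [154, 161, 162], [155, 161, 163], [140, 147, 148], [106, 116, 115], [144, 161, 160], [185, 205, 206], [185, 206, 206]]
[[186, 206, 207], [186, 206, 206], [185, 205, 206], [186, 206, 206], [185, 205, 206], [185, 205, 206], [185, 206, 206], [166, 175, 177], [153, 160, 162], [152, 159, 160], [153, 159, 161], [153, 159, 162], [154, 161, 162], [154, 161, 163], [155, 161, 163], [155, 161, 163], [155, 162, 164], [156, 162, 164], [141, 147, 149], [181, 201, 202], [187, 208, 208], [187, 208, 209], [187, 208, 209], [187, 208, 209], [188, 209, 209], [189, 209, 210]]
ch [     0      0    560    420 220974]
((0.656286358833313, 0.05564522743225098), (1.3096718788146973, 1.8234281539916992), 1.00736665725708)
```

View pics/ch.png

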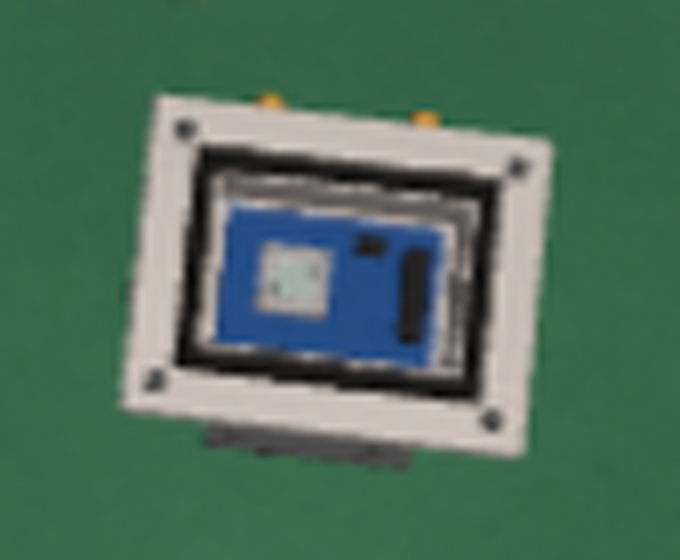

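The enlarged chamber crop shows the flange corners at crop pixels (159,96), (551,143), (524,457) and (121,407), so it is turned about 7°. I'll mask it properly, and cross-check with the scene camera.

```bash
cat >> h.py <<'E'
def W(pts,K,T,z): return np.array([ray(p,K,T,z)[:2] for p in pts],np.float32)
def blob(mask,roi):
    """largest contour in roi (x0,y0,x1,y1), via 4x upsampled mask -> subpixel px"""
    x0,y0,x1,y1=roi; m=mask[y0:y1,x0:x1]
    cs=cv2.findContours(m,0,1)[0]; c=max(cs,key=cv2.contourArea)[:,0].astype(np.float32)
    return c+[x0,y0]
E
python3 - <<'E'
from h import *
def up(im,roi,f=4):
    x0,y0,x1,y1=roi; return cv2.resize(im[y0:y1,x0:x1],None,fx=f,fy=f,interpolation=cv2.INTER_CUBIC)
def cont(m,roi,f=4,close=0):
    c=max(cv2.findContours(m,0,1)[0],key=cv2.contourArea)[:,0].astype(float)
    return (c+.5)/f-.5+np.array(roi[:2])
for n,cr,sr,tr in(("top",(305,200,385,270),(92,200,216,300),(187,243,203,263)),("scene",(235,125,315,205),None,(380,270,412,310))):
    a=np.load(n+"0.npz");K,T,im=a["K"],a["T"],a["i"]
    u=up(im,cr);h=cv2.cvtColor(u,cv2.COLOR_BGR2HSV)
    m=((u[...,2]>150)).astype(np.uint8)*255
    r=cv2.minAreaRect(W(cont(m,cr),K,T,.062 if n=="top" else .062)); print(n,"flange",r)
    m=cv2.inRange(u,(0,0,0),(60,60,60))
    r=cv2.minAreaRect(W(cont(m,cr),K,T,.064)); print(n,"gasket",r)
    if sr:
        u=up(im,sr);h=cv2.cvtColor(u,cv2.COLOR_BGR2HSV)
        m=cv2.inRange(h,(35,90,0),(95,255,255)); w=W(cont(255-m,sr),K,T,.025)
        for nm,q in(("front",w[(w[:,1]<.27)&(abs(w[:,0]-.485)<.05)]),("lo",w[(w[:,1]>.33)&(w[:,1]<.55)&(w[:,0]<.40)]),("hi",w[(w[:,1]>.33)&(w[:,1]<.45)&(w[:,0]>.57)])):
            print(nm,len(q)); vx,vy,x,y=cv2.fitLine(q.astype(np.float32),cv2.DIST_HUBER,0,.001,.001).ravel(); print(nm,np.degrees(np.arctan2(vy,vx)).round(2),x.round(4),y.round(4))
        u=up(im,tr); m=cv2.inRange(u,(100,100,100),(175,178,178))
        r=cv2.minAreaRect(W(cont(m,tr),K,T,.041)); print("tab",r)
        # plate front corners
        print("platefront",W([(187.2,233.1),(186.9,273.4)],K,T,.041).tolist())
    else:
        print("tab scene corners",W([(340+142/3,235+165/3),(340+183/3,235+137/3),(340+205/3,235+163/3),(340+163/3,235+192/3)],K,T,.041).tolist())
    print(n,"tweezers",)
E
```

```text
top flange ((0.5491946339607239, -0.15014606714248657), (0.15000921487808228, 0.12460488080978394), 84.65303039550781)
top gasket ((0.5464072227478027, -0.149244025349617), (0.1134360209107399, 0.08501917123794556), 84.58491516113281)
front 157
front 15.01 0.4936 0.2419
lo 338
lo 85.3 0.3482 0.4356
hi 369
hi 89.49 0.6228 0.4016
tab ((0.48167935013771057, 0.30243200063705444), (0.06033929064869881, 0.03204170614480972), 3.375349283218384)
platefront [[0.5401904582977295, 0.32016482949256897], [0.41746872663497925, 0.31385964155197144]]
top tweezers
scene flange ((0.5447887182235718, -0.15124687552452087), (0.14857150614261627, 0.11906106024980545), 84.66615295410156)
scene gasket ((0.6198293566703796, -0.13007263839244843), (0.033941078931093216, 0.010663367807865143), 83.73451232910156)
tab scene corners [[0.5012756586074829, 0.29542312026023865], [0.46068230271339417, 0.29177528619766235], [0.4599096179008484, 0.3173418939113617], [0.5011696219444275, 0.32092025876045227]]
scene tweezers
```

Estimated poses:
- **Chamber:** about (0.546, -0.150), yaw about -5.4°.
- **Tab:** about (0.480, 0.303), yaw about 3°.
- **Lens:** y about 0.42.

Next I move above the tab, keeping the reach above 0.35 m.

Emit:
apply_moves(moves=[11.1,13.2,0,0,0,1.2,11.1,13.2,0,0,0,1.2,11.1,13.2,0,0,0,1.2,11.1,13.2,0,0,0,1.2,11.1,13.2,0,0,0,1.2,11.1,13.2,0,0,0,1.2,11.1,13.2,0,0,0,1.2,11.1,13.2,0,0,0,1.2,11.1,13.2,0,0,0,1.2,11.1,13.2,0,0,0,1.2,10.3,33.2,0,0,0,1.22,10.3,33.2,0,0,0,1.22,10.3,33.2,0,0,0,1.22,10.3,33.2,0,0,0,1.22,10.3,33.2,0,0,0,1.22,10.3,33.2,0,0,0,1.22,10.3,33.2,0,0,0,1.22,10.3,33.2,0,0,0,1.22,10.3,33.2,0,0,0,1.22,10.3,33.2,0,0,0,1.22], claw=100)

```text
clock: 1.77
tcp_pos: [0.4809, 0.2071, 0.2097]
orientation: [-0.0, 0.691, 0.723, -0.0]
wrist_force: [1.2, 0.7, -0.1]
finger_gap: 0.0853
grip_force: 0.0
```

```bash
python3 - <<'E'
from h import *
i,K,T=cam("wrist"); cv2.imwrite("pics/w1.png",i); np.savez("w1.npz",i=i,K=K,T=T)
s=status.get_state(); print(s["tcp_pos"],s["joint_pos"].round(2),s["qvel"].round(2))
print(proj([.48,.303,.041],K,T), (-T[:3,:3].T@T[:3,3]).round(3))
E
```

```text
[0.48037622 0.21393573 0.20956878] [ 0.26  0.22 -0.08  1.27  0.    1.78] [-0.09 -0.03 -0.05  0.02 -0.04 -0.18]
[279.41919755  95.9254389 ] [0.478 0.278 0.375]
```

View pics/w1.png

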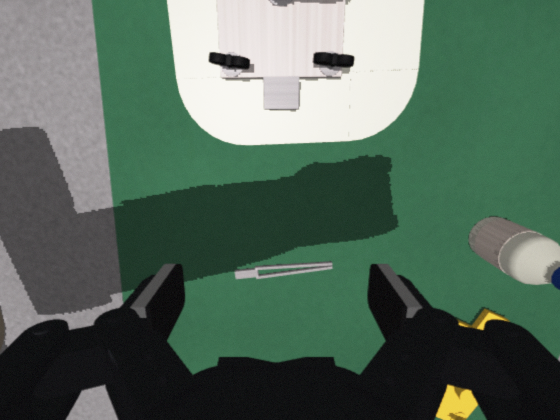

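The wrist view shows the tab from (264,77) to (299,109), the plate's front edge at row 77 from column 218 to 344, and the stage front at row 145. The tweezers are at (283,270).

```bash
python3 - <<'E'
from h import *
a=np.load("w1.npz");K,T,im=a["K"],a["T"],a["i"]
roi=(255,81,308,120);u=cv2.resize(im[81:120,255:308],None,fx=4,fy=4,interpolation=cv2.INTER_CUBIC)
m=(u.max(2)<195).astype(np.uint8)*255
c=max(cv2.findContours(m,0,1)[0],key=cv2.contourArea)[:,0]; c=(c+.5)/4-.5+np.array(roi[:2])
print("tab",cv2.minAreaRect(W(c,K,T,.041)), W(c,K,T,.041).min(0),W(c,K,T,.041).max(0))
print("plate",W([(218,77),(344,77)],K,T,.041),"edges",W([(218,10),(344,10)],K,T,.041))
print("stagefront",W([(240,145),(290,144.5),(340,143)],K,T,.025))
print("stage sides",W([(168,5),(424,5),(175,60),(421,50)],K,T,.025))
E
```

```text
tab ((0.48901480436325073, 0.2962992489337921), (0.04361293464899063, 0.02071233280003071), 40.232486724853516) [0.46581456 0.2892179 ] [0.5006772  0.31727427]
plate [[0.4183297  0.31777874]
 [0.54305214 0.32355163]] edges [[0.4186657  0.37598994]
 [0.5367965  0.38145417]]
stagefront [[0.4392814  0.2514988 ]
 [0.4942305  0.25458372]
 [0.54901624 0.25873756]]
stage sides [[0.36692947 0.3827045 ]
 [0.6174584  0.39429238]
 [0.37159577 0.33374882]
 [0.6215736  0.35458416]]
```

Emit:
apply_moves(moves=[0.1,3.4,-2,0,0,0,0.1,3.4,-2,0,0,0,0.1,3.4,-2,0,0,0,0.1,3.4,-4,0,0,0,0.1,3.4,-5.5,0,0,0,0.1,3.4,-6.3,0,0,0,0.1,3.4,-6.8,0,0,0,0.1,3.4,-6.95,0,0,0,0.1,3.4,-6.95,0,0,0,0.1,3.4,-6.95,0,0,0])

```text
clock: 2.65
tcp_pos: [0.4849, 0.29, 0.0369]
orientation: [0.0, 0.691, 0.723, 0.0]
wrist_force: [-0.1, -0.3, 0.4]
finger_gap: 0.0852
grip_force: 0.0
```

Emit:
apply_moves(moves=[0,0,0,0,0,0,0,0,0,0,0,0,0,0,0,0,0,0,0,0,0,0,0,0,0,0,0,0,0,0,0,0,0,0,0,0,0,0,0,0,0,0,0,0,0,0,0,0], claw=25, newtons=25)

```text
clock: 3.32
tcp_pos: [0.4841, 0.2901, 0.0362]
orientation: [0.0, 0.691, 0.723, -0.0]
wrist_force: [0.2, -0.4, -0.0]
finger_gap: 0.0214
grip_force: 0.0
```

```bash
python3 - <<'E'
from h import *
i,K,T=cam("wrist"); j,K2,T2=cam("scene")
c=np.zeros((420,790,3),np.uint8); c[:,:420]=i[:,70:490]
c[:,420:790]=cv2.resize(j[240:345,350:442],(370,420),interpolation=cv2.INTER_CUBIC)
cv2.imwrite("pics/w2.png",c); print(status.get_state()["tcp_pos"])
E
```

```text
[0.48416738 0.29009302 0.03612498]
```

View pics/w2.png

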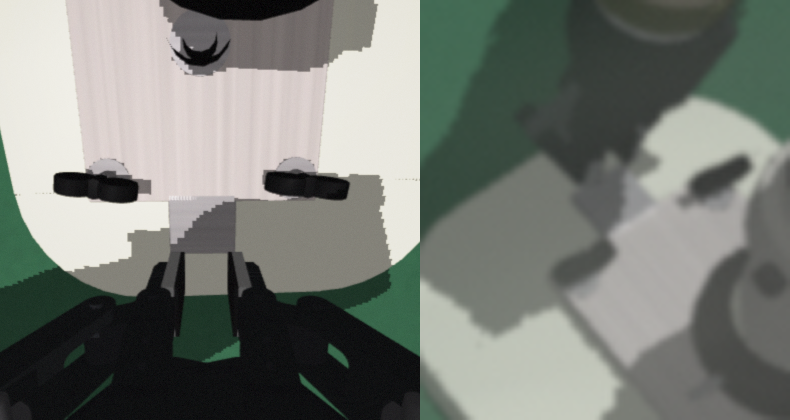

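The wrist view shows the fingers closed just short of the tab's end: tab end at crop row 253, columns 170 to 236. I'll re-measure from here.

```bash
python3 - <<'E'
from h import *
i,K,T=cam("wrist")
print("tabend",W([(240,252),(306,252)],K,T,.041),"plate",W([(240,196),(306,196)],K,T,.041), W([(151,199),(392,199)],K,T,.041))
print("tips",proj([.484,.290,.03],K,T), proj([.484,.301,.028],K,T),"knob", W([(270,52)],K,T,.041))
print("plate sides",W([(137,0),(401,0)],K,T,.041))
E
```

```text
tabend [[0.46407628 0.29064736]
 [0.50077087 0.29234383]] plate [[0.46362874 0.3226426 ]
 [0.49842435 0.32425186]] [[0.41660172 0.31883678]
 [0.54401153 0.32472923]]
tips [275.71085197 246.95920474] [276.57425239 228.29308668] knob [[0.4766242 0.3921423]]
plate sides [[0.4163979  0.41041896]
 [0.53423655 0.41587427]]
```

Emit:
apply_moves(moves=[0,0,0,0,0,0,0,0,0,0,0,0,0,0,0,0,0,0,0,0,0,0,0,0,0,0,0,0,0,0,-0.05,0.5,-0.1,0,0,0,-0.05,0.5,-0.1,0,0,0,-0.05,0.5,-0.1,0,0,0], claw=70)

```text
clock: 4.13
tcp_pos: [0.4827, 0.3032, 0.0335]
orientation: [0.0, 0.69, 0.724, -0.0]
wrist_force: [-0.0, 0.1, 0.5]
finger_gap: 0.0599
grip_force: 0.0
```

Emit:
apply_moves(moves=[0,0,0,0,0,0,0,0,0,0,0,0,0,0,0,0,0,0,0,0,0,0,0,0,0,0,0,0,0,0,0,0,0,0,0,0], claw=25)

```text
clock: 4.63
tcp_pos: [0.483, 0.3025, 0.0337]
orientation: [0.0, 0.691, 0.723, 0.0]
wrist_force: [-1.0, -0.1, -0.1]
finger_gap: 0.0213
grip_force: 0.0
```

```bash
python3 - <<'E'
from h import *
i,K,T=cam("wrist")
cv2.imwrite("pics/w3.png",cv2.resize(i[150:380,140:420],None,fx=2.6,fy=2.6,interpolation=cv2.INTER_CUBIC)); print(status.get_state()["tcp_pos"])
for y in(.2915,.3025,.3135):
  for z in (.026,.034,.042,.05): print(y,z,proj([.483-.012,y,z],K,T).round(0),proj([.483+.012,y,z],K,T).round(0))
E
```

```text
[0.48298881 0.30251442 0.03370217]
0.2915 0.026 [255. 262.] [295. 263.]
0.2915 0.034 [254. 268.] [296. 269.]
0.2915 0.042 [254. 274.] [297. 276.]
0.2915 0.05 [253. 281.] [298. 283.]
0.3025 0.026 [256. 245.] [296. 247.]
0.3025 0.034 [255. 250.] [297. 252.]
0.3025 0.042 [254. 256.] [298. 258.]
0.3025 0.05 [253. 262.] [299. 264.]
0.3135 0.026 [256. 227.] [297. 229.]
0.3135 0.034 [256. 232.] [298. 234.]
0.3135 0.042 [255. 237.] [299. 239.]
0.3135 0.05 [254. 243.] [300. 245.]
```

View pics/w3.png

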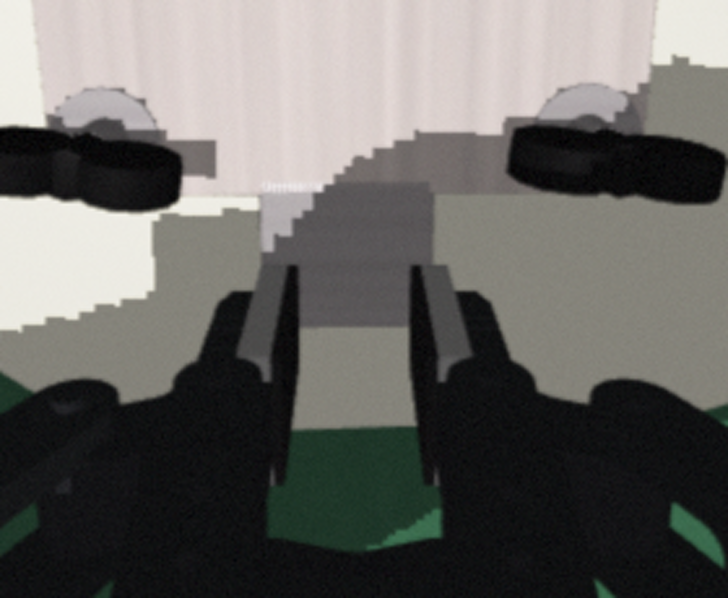

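The pads' tips, at (297,265) and (412,265) in the crop, are clearly above the tab. Their image scale and rows suggest z of about 0.055. So I'll go lower in small steps, opened just wider than the tab, watching the force.

Emit:
apply_moves(moves=[0,0,0,0,0,0,0,0,0,0,0,0,0,0,0,0,0,0,0,0,0,0,0,0,0,0,-0.1,0,0,0,0,0,-0.2,0,0,0,0,0,-0.3,0,0,0,0,0,-0.3,0,0,0,0,0,-0.3,0,0,0], claw=60)

```text
clock: 5.43
tcp_pos: [0.4826, 0.3025, 0.0258]
orientation: [-0.0, 0.691, 0.723, -0.0]
wrist_force: [0.4, 1.2, 0.5]
finger_gap: 0.0515
grip_force: 0.0
```

Emit:
apply_moves(moves=[0,0,0,0,0,0,0,0,0,0,0,0,0,0,0,0,0,0,0,0,0,0,0,0], claw=30)

```text
clock: 5.77
tcp_pos: [0.483, 0.3027, 0.0263]
orientation: [0.0, 0.691, 0.723, 0.0]
wrist_force: [0.4, -0.9, -0.4]
finger_gap: 0.0256
grip_force: 0.0
```

Emit:
apply_moves(moves=[0,0,0,0,0,0,0,0,0,0,0,0,0,0,0,0,0,0,0,0,0,0,0,0,0,0,-0.1,0,0,0,0,0,-0.2,0,0,0,0,0,-0.3,0,0,0,0,0,-0.3,0,0,0], claw=60)

```text
clock: 6.43
tcp_pos: [0.4824, 0.3024, 0.0179]
orientation: [-0.0, 0.691, 0.723, -0.001]
wrist_force: [-0.7, -0.1, 0.5]
finger_gap: 0.0515
grip_force: 0.0
```

Emit:
apply_moves(moves=[0,0,0,0,0,0,0,0,0,0,0,0,0,0,0,0,0,0,0,0,0,0,0,0], claw=30)

```text
clock: 6.77
tcp_pos: [0.4833, 0.3028, 0.0193]
orientation: [0.0, 0.691, 0.723, 0.0]
wrist_force: [-1.0, -0.9, 5.6]
finger_gap: 0.0258
grip_force: 2.3
```

Emit:
apply_moves(moves=[0,0,0.1,0,0,0,0,0,0.1,0,0,0,0,0,0.1,0,0,0,0,0,0.1,0,0,0,0,0,0,0,0,0,0,0,-0.1,0,0,0,0,0,-0.2,0,0,0,0,0,-0.3,0,0,0,0,0,-0.35,0,0,0,0,0,-0.35,0,0,0], claw=60)

```text
clock: 7.6
tcp_pos: [0.4826, 0.3024, 0.0093]
orientation: [-0.0, 0.691, 0.723, -0.0]
wrist_force: [-0.2, 0.1, 0.0]
finger_gap: 0.0514
grip_force: 0.0
```

Emit:
apply_moves(moves=[0,0,0,0,0,0,0,0,0,0,0,0,0,0,0,0,0,0,0,0,0,0,0,0], claw=25)

```text
clock: 7.93
tcp_pos: [0.4828, 0.3026, 0.0101]
orientation: [-0.0, 0.691, 0.723, -0.0]
wrist_force: [-1.5, -1.3, 1.5]
finger_gap: 0.035
grip_force: 27.1
```

Emit:
apply_moves(moves=[0,-0.2,0,0,0,0,0,-0.5,0,0,0,0,0.05,-0.9,0,0,0,0,0.05,-1.3,0,0,0,0,0.1,-1.7,0,0,0,0,0.1,-2.1,0,0,0,0,0.1,-2.5,0,0,0,0,0.15,-2.9,0,0,0,0,0.15,-3.3,0,0,0,0,0.2,-3.7,0,0,0,0,0.2,-4.0,0,0,0,0,0.2,-4.2,0,0,0,0,0.2,-4.2,0,0,0,0,0.2,-4.2,0,0,0])

```text
schema error: expected a multiple of 6 numbers
```

Emit:
apply_moves(moves=[0,0,0,0,0,0,0,0,0,0,0,0,0,0,0,0,0,0,0,0,0,0,0,0,0,0,0,0,0,0,0,0,1,0,0,0,0,0,2.5,0,0,0,0,0,4,0,0,0,0,0,5,0,0,0,0,0,6,0,0,0,0,0,6,0,0,0], claw=100)

```text
clock: 8.85
tcp_pos: [0.4859, 0.304, 0.1659]
orientation: [0.002, 0.691, 0.723, 0.004]
wrist_force: [0.9, 0.2, 0.5]
finger_gap: 0.0853
grip_force: 0.0
```

```bash
python3 - <<'E'
from h import *
i,K,T=cam("wrist"); s=status.get_state(); print(s["tcp_pos"],s["orientation"].round(3),s["clock"])
np.savez("w4.npz",i=i,K=K,T=T)
cv2.imwrite("pics/w4.png",i)
E
```

```text
[0.48497658 0.30356757 0.1632325 ] [0.001 0.691 0.723 0.003] 8.9
```

View pics/w4.png

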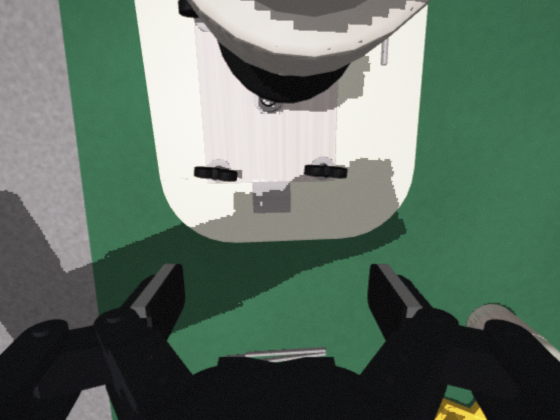

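The draw call was refused for a row miscount, so the gripper only opened and rose. The view shows the cover still in place, with the tab at (272,197). I go back down and regrip, one call at a time.

Emit:
apply_moves(moves=[0,0,-1.5,0,0,0,0,0,-3,0,0,0,0,0,-4,0,0,0,0,0,-4.7,0,0,0,0,0,-5.3,0,0,0,0,0,-5.7,0,0,0,0,0,-6,0,0,0,0,0,-6,0,0,0,0,0,-6,0,0,0], claw=60)

```text
clock: 9.65
tcp_pos: [0.4828, 0.3025, 0.0098]
orientation: [-0.0, 0.691, 0.723, -0.0]
wrist_force: [-0.7, 0.7, 0.8]
finger_gap: 0.0512
grip_force: 0.0
```

Emit:
apply_moves(moves=[0,0,0,0,0,0,0,0,0,0,0,0,0,0,0,0,0,0,0,0,0,0,0,0], claw=25)

```text
clock: 9.98
tcp_pos: [0.4836, 0.303, 0.011]
orientation: [0.0, 0.691, 0.723, 0.001]
wrist_force: [-1.4, 0.2, 3.7]
finger_gap: 0.0353
grip_force: 26.7
```

Emit:
apply_moves(moves=[0,-0.2,0,0,0,0,0,-0.5,0,0,0,0,0.05,-0.9,0,0,0,0,0.05,-1.3,0,0,0,0,0.1,-1.7,0,0,0,0,0.1,-2.1,0,0,0,0,0.1,-2.5,0,0,0,0,0.15,-2.9,0,0,0,0,0.15,-3.3,0,0,0,0,0.2,-3.7,0,0,0,0,0.2,-4.0,0,0,0,0,0.2,-4.2,0,0,0,0,0.2,-4.2,0,0,0,0,0.2,-4.2,0,0,0,0])

```text
clock: 11.15
tcp_pos: [0.4879, 0.1955, 0.0099]
orientation: [0.001, 0.691, 0.723, -0.001]
wrist_force: [1.2, -4.5, 5.5]
finger_gap: 0.0348
grip_force: 26.6
```

Emit:
apply_moves(moves=[0,0,0,0,0,0,0,0,0,0,0,0,0,0,0,0,0,0,0,0,0,0,0,0,0,0,0.5,0,0,0,0,0,1.5,0,0,0,0,0,3,0,0,0,0,0,4.5,0,0,0,0,0,6,0,0,0,0,0,6,0,0,0,0,0,6,0,0,0], claw=100)

```text
clock: 12.07
tcp_pos: [0.4897, 0.1982, 0.1623]
orientation: [0.002, 0.69, 0.723, 0.002]
wrist_force: [-0.5, 0.5, -0.7]
finger_gap: 0.0853
grip_force: 0.0
```

```bash
python3 - <<'E'
from h import *
i,K,T=cam("wrist"); s=status.get_state(); print(s["tcp_pos"],s["clock"])
np.savez("w5.npz",i=i,K=K,T=T)
m=cv2.inRange(i,(0,0,0),(60,60,60)); m[250:]=0
n,l,st,c=cv2.connectedComponentsWithStats(m)
for k in range(1,n):
    if st[k,4]>60: print(st[k],c[k].round(1),ray(c[k],K,T,.07).round(4))
t=cam("top"); np.savez("top5.npz",i=t[0],K=t[1],T=t[2])
c=np.zeros((420,800,3),np.uint8); c[:,:480]=i[:,40:520]; c[:,480:]=cv2.resize(t[0][200:305,150:230],(320,420),interpolation=cv2.INTER_CUBIC)
cv2.imwrite("pics/w5.png",c)
E
```

```text
[0.48827285 0.1978251  0.16032609] 12.1167
[180   0  50  19 844] [204.4   8.3] [0.4317 0.3454 0.07  ]
[308   0  49  17 716] [331.6   6.9] [0.5234 0.3507 0.07  ]
[ 272  161  131   89 4299] [353.9 208.8] [0.5572 0.2005 0.07  ]
[195 168  44  15 487] [216.2 175. ] [0.4393 0.2244 0.07  ]
[320 183  18  15  76] [330.7 188.8] [0.5356 0.2171 0.07  ]
[289 194  46  32 349] [310.7 209.7] [0.5201 0.198  0.07  ]
[  82  202   71   48 1481] [113.  229.4] [0.3491 0.1725 0.07  ]
[138 216  21  18  65] [145.8 225.4] [0.3779 0.1774 0.07  ]
```

View pics/w5.png

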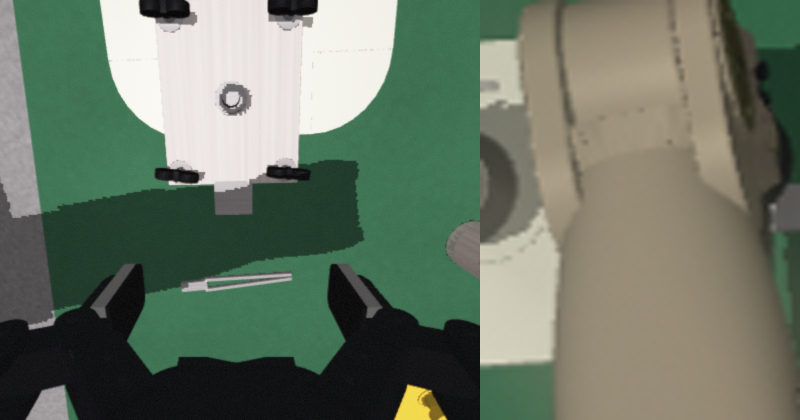

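The cover now lies clear of the lens. The knob top is at image (274,99), the front wings at (216,175) and (329,173), and the rear wings at (204,8) and (332,7). Now to compute the grasp.

```bash
python3 - <<'E'
from h import *
a=np.load("w5.npz");K,T=a["K"],a["T"]
print("knob",ray((274,99),K,T,.073))
w=W([(216,175),(329,173),(332,6),(204,8)],K,T,.065)
print(w,"span x",np.linalg.norm(w[1]-w[0]),"y",np.linalg.norm(w[3]-w[0]),"mean",w.mean(0))
p=W([(209,184),(337,181)],K,T,.041); print("plate",p,np.linalg.norm(p[1]-p[0]),np.degrees(np.arctan2(*(p[1]-p[0])[::-1])))
t=W([(255,214),(292,214)],K,T,.041); print("tab end",t,np.linalg.norm(t[1]-t[0]))
E
```

```text
knob [0.48462761 0.28591106 0.073     ]
[[0.43823618 0.2235365 ]
 [0.5338235  0.22961958]
 [0.5243711  0.35288548]
 [0.4302842  0.3470477 ]] span x 0.09578068 y 0.1237669 mean [0.48167872 0.28827232]
plate [[0.42734715 0.21060352]
 [0.54641217 0.21887417]] 0.11935192 3.973572
tab end [[0.47099376 0.18335995]
 [0.5064653  0.18495817]] 0.035507545
```

Emit:
apply_moves(moves=[-0.2,1.5,-1,0,0,0.02,-0.2,3,-2,0,0,0.02,-0.2,3.6,-2.5,0,0,0.02,-0.2,3.62,-3.5,0,0,0.02,-0.2,3.62,-4.2,0,0,0.02,-0.2,3.62,-4.8,0,0,0.02,-0.2,3.62,-5.1,0,0,0.02,-0.2,3.62,-5.25,0,0,0.02,-0.2,3.62,-5.25,0,0,0.02,-0.2,3.62,-5.25,0,0,0.02])

```text
clock: 13.0
tcp_pos: [0.483, 0.288, 0.0287]
orientation: [-0.0, 0.683, 0.73, -0.0]
wrist_force: [0.2, -0.8, 0.9]
finger_gap: 0.0856
grip_force: 0.0
```

Emit:
apply_moves(moves=[0,0,0,0,0,0,0,0,0,0,0,0,0,0,0,0,0,0,0,0,0,0,0,0,0,0,0,0,0,0,0,0,0,0,0,0,0,0,0,0,0,0], claw=10, newtons=60)

```text
clock: 13.58
tcp_pos: [0.483, 0.2882, 0.0294]
orientation: [0.0, 0.683, 0.73, 0.0]
wrist_force: [-1.9, -0.4, 6.2]
finger_gap: 0.0239
grip_force: 58.6
```

Emit:
apply_moves(moves=[0,0,0.2,0,0,0,0,0,0.5,0,0,0,0,0,1,0,0,0,0,0,1.5,0,0,0,0,0,1.5,0,0,0])

```text
clock: 14.0
tcp_pos: [0.4841, 0.2886, 0.0682]
orientation: [0.001, 0.683, 0.73, 0.001]
wrist_force: [1.2, 0.9, -5.6]
finger_gap: 0.0236
grip_force: 59.4
```

Emit:
apply_moves(moves=[0,-0.3,0.8,0,0,0,0.1,-1,1.5,0,0,0,0.2,-2,1.6,0,0,-0.02,0.4,-3.2,1.6,0,0,-0.03,0.6,-4.4,1.6,0,0,-0.04,0.8,-5.6,1.6,0,0,-0.05,1,-6.8,1.6,0,0,-0.06,1.2,-8,1.6,0,0,-0.07,1.4,-9.2,1.6,0,0,-0.08,1.6,-10.4,1.6,0,0,-0.1,1.8,-11.6,1.6,0,0,-0.11,2,-12.8,1.6,0,0,-0.12,2.2,-14,1.6,0,0,-0.13,2.3,-15,1.6,0,0,-0.14,2.4,-16,1.6,0,0,-0.15,2.5,-16.8,1.6,0,0,-0.16,2.5,-17.3,1.6,0,0,-0.16,2.5,-17.5,1.6,0,0,-0.16,2.5,-17.5,1.6,0,0,-0.16,2.5,-17.5,1.6,0,0,-0.16])

```text
clock: 15.67
tcp_pos: [0.5449, -0.1485, 0.1057]
orientation: [-0.001, 0.739, 0.673, 0.0]
wrist_force: [-0.1, -0.0, -5.7]
finger_gap: 0.0235
grip_force: 60.0
```

```bash
python3 - <<'E'
from h import *
s=status.get_state(); print(s["tcp_pos"],s["orientation"].round(4),s["wrist_force"],s["clock"])
i,K,T=cam("wrist"); j,K2,T2=cam("scene"); np.savez("w6.npz",i=i,K=K,T=T,j=j,K2=K2,T2=T2)
c=np.zeros((420,790,3),np.uint8); c[:,:420]=i[:,70:490]
c[:,420:]=cv2.resize(j[110:235,210:320],(370,420),interpolation=cv2.INTER_CUBIC)
cv2.imwrite("pics/w6.png",c)
E
```

```text
[ 0.54485535 -0.14845288  0.10570697] [-0.0008  0.7394  0.6732  0.    ] [-0.10744908 -0.0191058  -5.73639249] 15.6667
```

View pics/w6.png

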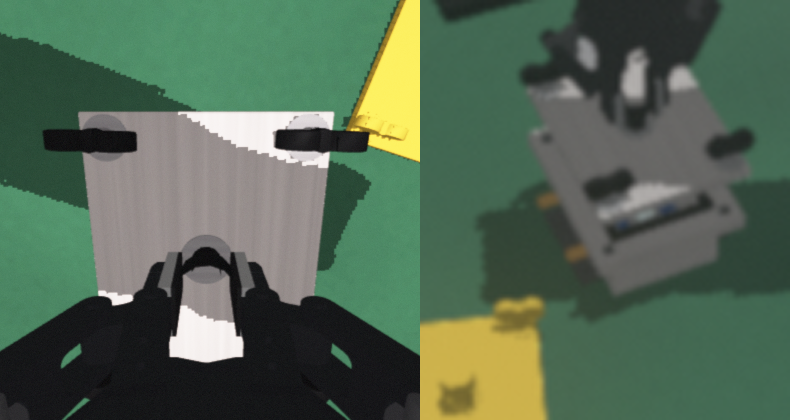

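The far edge of the held plate is at wrist row 111, columns 148 to 404, parallel to the tool. The far wings are at (160,140) and (391,140). The scene view shows it level over the chamber. Next I compute its pose against the chamber's.

```bash
python3 - <<'E'
from h import *
a=np.load("w6.npz");K,T=a["K"],a["T"];i=a["i"]
p=W([(148.5,111),(404,111)],K,T,.1178); print("far edge",p,np.linalg.norm(p[1]-p[0]),np.degrees(np.arctan2(*(p[1]-p[0])[::-1])))
y=np.degrees(np.arctan2(*(p[1]-p[0])[::-1])); 
m=p.mean(0); th=np.radians(-5.0)
print("centre",m-75e-3*np.array([-np.sin(th),np.cos(th)]))
w=W([(160,140),(391,140)],K,T,.136);print("wings",w,np.linalg.norm(w[1]-w[0]),np.degrees(np.arctan2(*(w[1]-w[0])[::-1])),w.mean(0)-63e-3*np.array([-np.sin(th),np.cos(th)]))
# side slopes
s=status.get_state()["orientation"]; print("tool y",2*np.degrees(np.arctan2(s[2],s[1]))-90)
# refine edge: plate/mat transition per column
g=i.astype(int)
for x in range(160,400,30):
    col=g[95:125,x]; d=(col[:,1]-col[:,2]); k=np.argmax(np.diff(col[:,2]));print(x,95+k+.5,end="; ")
# chamber from scene/top corners (flange top z=.062)
t=np.load("top0.npz"); c=np.array([(159,96),(551,143),(524,457),(121,407)])/8-.5+.5/8+[300,200]
w=W(c,t["K"],t["T"],.062); print("\nch top corners",w,w.mean(0),[np.degrees(np.arctan2(*(w[b]-w[e])[::-1])).round(2) for b,e in((0,1),(3,2),(0,3),(1,2))])
E
```

```text
far edge [[ 0.49255806 -0.06732851]
 [ 0.6114952  -0.07847837]] 0.119458616 -5.3555923
centre [ 0.54548995 -0.14761804]
wings [[ 0.50200105 -0.0805001 ]
 [ 0.5991443  -0.08959912]] 0.09756844 -5.3510566 [ 0.54508182 -0.14780987]
tool y -5.298904200163676
160 111.5; 190 111.5; 220 111.5; 250 111.5; 280 111.5; 310 111.5; 340 111.5; 370 111.5; 
ch top corners [[ 0.61316097 -0.08192836]
 [ 0.5987327  -0.22996294]
 [ 0.47975203 -0.21990596]
 [ 0.4946215  -0.06958972]] [ 0.5465668  -0.15034676] [np.float32(84.43), np.float32(84.35), np.float32(-5.94), np.float32(-4.83)]
```

Emit:
apply_moves(moves=[0.04,-0.08,-0.3,0,0,0,0.04,-0.08,-0.7,0,0,0,0.04,-0.08,-1.0,0,0,0,0.04,-0.08,-1.2,0,0,0,0.04,-0.08,-1.35,0,0,0,0.04,-0.08,-1.45,0,0,0,0.04,-0.08,-1.5,0,0,0,0.04,-0.08,-1.53,0,0,0,0.04,-0.08,-1.56,0,0,0,0.04,-0.08,-1.59,0,0,0,0.04,-0.08,-1.59,0,0,0])

```text
clock: 16.68
tcp_pos: [0.5466, -0.1515, 0.0666]
orientation: [0.0, 0.74, 0.673, 0.0]
wrist_force: [-0.3, 0.9, -4.5]
finger_gap: 0.0237
grip_force: 60.0
```

Emit:
apply_moves(moves=[0,0,-0.04,0,0,0,0,0,-0.08,0,0,0,0,0,-0.12,0,0,0,0,0,-0.16,0,0,0,0,0,-0.18,0,0,0,0,0,-0.2,0,0,0,0,0,-0.2,0,0,0])

```text
clock: 17.27
tcp_pos: [0.5465, -0.1514, 0.0624]
orientation: [0.0, 0.74, 0.673, 0.0]
wrist_force: [-3.6, 0.5, 4.7]
finger_gap: 0.0238
grip_force: 60.9
```

Emit:
apply_moves(moves=[0,0,0,0,0,0,0,0,0,0,0,0,0,0,0,0,0,0,0,0,0,0,0,0,0,0,0,0,0,0,0,0,0.5,0,0,0,0,-0.5,1.5,0,0,0,0,-1.5,2.5,0,0,0,0,-2.5,4,0,0,0,0,-2.5,4.5,0,0,0,0,-2.5,4.5,0,0,0,0,-2.5,4.5,0,0,0], claw=100)

```text
clock: 18.27
tcp_pos: [0.5471, -0.2147, 0.1749]
orientation: [0.001, 0.74, 0.673, 0.0]
wrist_force: [-0.4, -0.6, -0.4]
finger_gap: 0.0852
grip_force: 0.0
```

```bash
cat >> h.py <<'E'
def wings(i,K,T,z=.092):
    m=cv2.inRange(i,(0,0,0),(55,55,55)); n,l,st,c=cv2.connectedComponentsWithStats(m); out=[]
    for k in range(1,n):
        x,y,w,h,A=st[k]
        if 250<A<3500 and y+h<415 and y>0:
            ct=max(cv2.findContours((l==k).astype(np.uint8),0,1)[0],key=cv2.contourArea)[:,0]
            r=cv2.minAreaRect(W(ct,K,T,z)); out.append((st[k].tolist(),c[k].round(1).tolist(),ray(c[k],K,T,z)[:2].round(4).tolist(),np.round(r[1],3).tolist(),round(r[2],1)))
    return out
E
python3 - <<'E'
from h import *
i,K,T=cam("wrist");np.savez("w7.npz",i=i,K=K,T=T); s=status.get_state(); print(s["tcp_pos"],s["clock"])
for o in wings(i,K,T): print(o)
print("expected")
th=np.radians(-5.4);R=np.array([[np.cos(th),-np.sin(th)],[np.sin(th),np.cos(th)]])
for q in((-48,-63),(48,-63),(48,63),(-48,63),(0,0)):
    p=np.array([.546,-.150])+R@(np.array(q)/1e3); print(q,p.round(4),proj([*p,.092],K,T).round(0))
# plate edges in the picture: grey/white vs green
h=cv2.cvtColor(i,cv2.COLOR_BGR2HSV); m=cv2.inRange(h,(0,0,70),(180,60,255)); m[300:]=0
n,l,st,c=cv2.connectedComponentsWithStats(m)
for k in range(1,n):
    if st[k,4]>2000: print("grey",st[k])
E
```

```text
[ 0.54629143 -0.21379917  0.17348871] 18.3167
([171, 31, 54, 19, 848], [197.3, 40.2], [0.5035, -0.0832], [0.011, 0.038], 81.7)
([308, 31, 53, 19, 835], [334.3, 39.8], [0.6008, -0.0921], [0.011, 0.037], 83.2)
([187, 202, 46, 18, 608], [209.2, 210.8], [0.4924, -0.2093], [0.012, 0.037], 76.7)
([304, 203, 46, 17, 623], [326.8, 210.9], [0.5893, -0.2187], [0.013, 0.038], 78.6)
expected
(-48, -63) [ 0.4923 -0.2082] [209. 209.]
(48, -63) [ 0.5879 -0.2172] [325. 209.]
(48, 63) [ 0.5997 -0.0918] [333.  39.]
(-48, 63) [ 0.5041 -0.0828] [198.  39.]
(0, 0) [ 0.546 -0.15 ] [266. 131.]
grey [  188    28   159   222 26989]
grey [   0   87   69  213 7408]
```

The wings sit within 1.5 mm of where a homed cover would put them: centre about (0.5465, -0.1508), spans 97 and 127 mm. The z at release also matches home, so the cover is seated. Wing turns are all below about 0.15 rad. Wing 1 first.

Emit:
apply_moves(moves=[-1,0.1,0,0,0,0.12,-2.16,0.18,0,0,0,0.24,-2.16,0.18,0,0,0,0.36,-2.16,0.18,0,0,0,0.48,-2.16,0.18,0,0,0,0.6,-2.16,0.18,0,0,0,0.72,-2.16,0.18,0,0,0,0.84,-2.16,0.18,0,0,0,0.96,-2.16,0.18,-0.5,0,0,1.08,-2.16,0.18,-1,0,0,1.2,-2.16,0.18,-1.5,0,0,1.32,-2.16,0.18,-2,0,0,1.43,-2.16,0.18,-2.5,0,0,1.43,-2.16,0.18,-2.5,0,0,1.43,-2.16,0.18,-2.5,0,0,1.43], claw=40)

```text
clock: 19.57
tcp_pos: [0.491, -0.2079, 0.1096]
orientation: [-0.002, 0.117, 0.993, 0.001]
wrist_force: [0.0, 0.4, 0.7]
finger_gap: 0.0342
grip_force: 0.0
```

Emit:
apply_moves(moves=[0,0,-0.4,0,0,0,0,0,-0.8,0,0,0,0,0,-1.2,0,0,0,0,0,-1.5,0,0,0,0,0,-1.75,0,0,0,0,0,-1.75,0,0,0])

```text
clock: 20.07
tcp_pos: [0.4914, -0.2088, 0.0659]
orientation: [-0.001, 0.117, 0.993, 0.001]
wrist_force: [0.0, -0.5, 0.5]
finger_gap: 0.0339
grip_force: 0.0
```

Emit:
apply_moves(moves=[0,0,0,0,0,0,0,0,0,0,0,0,0,0,0,0,0,0,0,0,0,0,0,0,0,0,0,0,0,0], claw=0, newtons=30)

```text
clock: 20.48
tcp_pos: [0.4928, -0.2096, 0.0681]
orientation: [0.0, 0.117, 0.993, -0.0]
wrist_force: [-0.1, -0.9, 0.6]
finger_gap: 0.007
grip_force: 33.0
```

Emit:
apply_moves(moves=[0,0,0,0,0,-0.11,0,0,0,0,0,-0.22,0,0,0,0,0,-0.33,0,0,0,0,0,-0.44,0,0,0,0,0,-0.55,0,0,0,0,0,-0.66,0,0,0,0,0,-0.77,0,0,0,0,0,-0.88,0,0,0,0,0,-0.99,0,0,0,0,0,-1.1,0,0,0,0,0,-1.2,0,0,0,0,0,-1.28,0,0,0,0,0,-1.34,0,0,0,0,0,-1.38,0,0,0,0,0,-1.38,0,0,0,0,0,-1.38])

```text
clock: 21.82
tcp_pos: [0.4926, -0.2091, 0.0681]
orientation: [0.0, 0.722, 0.692, 0.0]
wrist_force: [-0.1, 2.0, 2.8]
finger_gap: 0.0071
grip_force: 33.4
```

```bash
python3 -c "
from h import *
s=status.get_state();o=s['orientation'];print(s['tcp_pos'],'tooly',2*np.degrees(np.arctan2(o[2],o[1]))-90,s['ft_torque'],s['joint_pos'].round(2))"
```

```text
[ 0.49259775 -0.20909398  0.06806957] tooly -2.429119027963992 [0.40395424 0.10532302 0.08625195] [-0.55  0.32 -0.3   0.94  0.    1.06]
```

Emit:
apply_moves(moves=[0,0,0,0,0,0,0,0,0,0,0,0,0,0,0,0,0,0,0,0,0.8,0,0,0,0,0,2,0,0,0.1,0.5,0.5,2.4,0,0,0.22,1.2,1.3,2.4,0,0,0.34,2,2.2,2.4,0,0,0.46,3,3.2,2.4,0,0,0.58,3.8,4.1,2.4,0,0,0.7,4.33,4.68,2.4,0,0,0.82,4.33,4.68,2.4,0,0,0.94,4.33,4.68,2.4,0,0,1.06,4.33,4.68,2.4,0,0,1.18,4.33,4.68,2.4,0,0,1.3,4.33,4.68,2,0,0,1.42,4.33,4.68,1.6,0,0,1.49,4.33,4.68,1.6,0,0,1.49,4.33,4.68,1.6,0,0,1.49], claw=40)

```text
clock: 23.4
tcp_pos: [0.6001, -0.0924, 0.1071]
orientation: [-0.001, 0.063, 0.998, 0.0]
wrist_force: [-0.5, 0.3, -0.7]
finger_gap: 0.0344
grip_force: 0.0
```

```bash
python3 -c "
from h import *
i,K,T=cam('wrist')
s=status.get_state();o=s['orientation'];print(s['tcp_pos'],'tooly',2*np.degrees(np.arctan2(o[2],o[1]))-90,s['joint_pos'].round(2),s['clock'])
t=cam('scene');print(wings(t[0][:,:],t[1],t[2]))
"
```

```text
[ 0.60058571 -0.09247944  0.10768951] tooly 82.72579915816831 [-0.28  0.42 -0.05  1.1  -0.   -0.16] 23.45
[([212, 91, 33, 25, 450], [227.9, 103.3], [0.5614, -0.3832], [0.076, 0.093], 82.6), ([241, 111, 43, 69, 1043], [262.7, 139.9], [0.5443, -0.2078], [0.248, 0.109], 58.0), ([49, 272, 30, 20, 290], [63.3, 281.5], [1.1105, -0.0475], [0.026, 0.058], 89.4), ([65, 319, 32, 24, 370], [80.2, 330.7], [1.1104, 0.0807], [0.027, 0.059], 89.7), ([83, 374, 34, 27, 453], [99.2, 386.8], [1.1109, 0.2087], [0.059, 0.027], 0.6)]
```

Positioned over wing 3. Descend and grip.

Emit:
apply_moves(moves=[0,0,-0.4,0,0,0,0,0,-0.8,0,0,0,0,0,-1.2,0,0,0,0,0,-1.5,0,0,0,0,0,-1.65,0,0,0,0,0,-1.65,0,0,0])

```text
clock: 24.0
tcp_pos: [0.5995, -0.0921, 0.0647]
orientation: [-0.001, 0.062, 0.998, 0.0]
wrist_force: [-0.2, 0.2, -0.5]
finger_gap: 0.0341
grip_force: 0.0
```

Emit:
apply_moves(moves=[0,0,0,0,0,0,0,0,0,0,0,0,0,0,0,0,0,0,0,0,0,0,0,0,0,0,0,0,0,0], claw=0)

```text
clock: 24.42
tcp_pos: [0.601, -0.0925, 0.0669]
orientation: [0.0, 0.062, 0.998, -0.0]
wrist_force: [-0.7, -0.7, 0.9]
finger_gap: 0.0069
grip_force: 32.4
```

Emit:
apply_moves(moves=[0,0,0,0,0,-0.11,0,0,0,0,0,-0.22,0,0,0,0,0,-0.33,0,0,0,0,0,-0.44,0,0,0,0,0,-0.55,0,0,0,0,0,-0.66,0,0,0,0,0,-0.77,0,0,0,0,0,-0.88,0,0,0,0,0,-0.99,0,0,0,0,0,-1.1,0,0,0,0,0,-1.2,0,0,0,0,0,-1.3,0,0,0,0,0,-1.38,0,0,0,0,0,-1.44,0,0,0,0,0,-1.48,0,0,0,0,0,-1.48,0,0,0,0,0,-1.48])

```text
clock: 25.83
tcp_pos: [0.6014, -0.0925, 0.0669]
orientation: [0.001, 0.719, 0.695, 0.0]
wrist_force: [1.3, -0.1, 0.7]
finger_gap: 0.007
grip_force: 32.5
```

Emit:
apply_moves(moves=[0,0,0,0,0,0,0,0,0,0,0,0,0,0,0,0,0,0,0,0,0.8,0,0,0,0,0,2,0,0,0,-1,-2,3.5,0,0,0,-2,-3.5,4.5,0,0,0,-2.2,-4.8,4.5,0,0,0,-2.2,-4.8,4.5,0,0,0,-2.2,-4.8,4.5,0,0,0], claw=40)

```text
clock: 26.67
tcp_pos: [0.5452, -0.217, 0.1811]
orientation: [0.002, 0.721, 0.693, -0.0]
wrist_force: [0.6, -0.0, 1.4]
finger_gap: 0.0338
grip_force: 0.0
```

```bash
python3 -c "
from h import *
i,K,T=cam('wrist')
s=status.get_state();o=s['orientation'];print(s['tcp_pos'],'tooly',2*np.degrees(np.arctan2(o[2],o[1]))-90,s['clock'])
for w in wings(i,K,T): print(w)
"
```

```text
[ 0.54537961 -0.21477795  0.17993966] tooly -2.1615572174324313 26.7167
([338, 13, 17, 57, 761], [345.9, 40.4], [0.6016, -0.0913], [0.037, 0.011], 87.1)
([188, 23, 52, 21, 807], [212.9, 32.9], [0.5049, -0.0827], [0.011, 0.037], 81.7)
([206, 180, 15, 44, 509], [213.0, 201.0], [0.4929, -0.2083], [0.037, 0.011], 89.2)
([306, 200, 45, 19, 571], [328.2, 208.5], [0.5898, -0.2186], [0.012, 0.038], 76.6)
```

Wings 1 and 3 read about 1.49 to 1.53 rad, and 2 and 4 are still loose. Next is wing 2.

Emit:
apply_moves(moves=[1,-0.1,0,0,0,0.12,1.77,-0.15,0,0,0,0.24,1.77,-0.15,0,0,0,0.36,1.77,-0.15,0,0,0,0.48,1.77,-0.15,0,0,0,0.6,1.77,-0.15,0,0,0,0.72,1.77,-0.15,-0.5,0,0,0.84,1.77,-0.15,-1,0,0,0.96,1.77,-0.15,-1.5,0,0,1.08,1.77,-0.15,-2,0,0,1.2,1.77,-0.15,-2.5,0,0,1.32,1.77,-0.15,-2.9,0,0,1.4,1.77,-0.15,-2.9,0,0,1.4,1.77,-0.15,-3.2,0,0,1.4,1.77,-0.15,-3.6,0,0,1.4,1.77,-0.15,-4,0,0,1.4,1.77,-0.15,-4.3,0,0,1.4,1.77,-0.15,-4.5,0,0,1.4,1.77,-0.15,-4.5,0,0,1.4])

```text
clock: 28.3
tcp_pos: [0.589, -0.2157, 0.0647]
orientation: [-0.001, 0.102, 0.995, 0.001]
wrist_force: [-0.5, 0.1, -0.7]
finger_gap: 0.0342
grip_force: 0.0
```

Emit:
apply_moves(moves=[0,0,0,0,0,0,0,0,0,0,0,0,0,0,0,0,0,0,0,0,0,0,0,0,0,0,0,0,0,0], claw=0)

```text
clock: 28.72
tcp_pos: [0.5903, -0.2166, 0.067]
orientation: [0.001, 0.102, 0.995, -0.0]
wrist_force: [0.2, -0.7, 0.5]
finger_gap: 0.007
grip_force: 32.7
```

Emit:
apply_moves(moves=[0,0,0,0,0,-0.11,0,0,0,0,0,-0.22,0,0,0,0,0,-0.33,0,0,0,0,0,-0.44,0,0,0,0,0,-0.55,0,0,0,0,0,-0.66,0,0,0,0,0,-0.77,0,0,0,0,0,-0.88,0,0,0,0,0,-0.99,0,0,0,0,0,-1.1,0,0,0,0,0,-1.2,0,0,0,0,0,-1.3,0,0,0,0,0,-1.36,0,0,0,0,0,-1.4,0,0,0,0,0,-1.4,0,0,0,0,0,-1.4])

```text
clock: 30.05
tcp_pos: [0.5897, -0.2168, 0.067]
orientation: [0.0, 0.719, 0.695, -0.0]
wrist_force: [-2.8, -2.9, 3.5]
finger_gap: 0.007
grip_force: 33.1
```

Emit:
apply_moves(moves=[0,0,0,0,0,0,0,0,0,0,0,0,0,0,0,0,0,0,0,0,0.8,0,0,0,0,0,2,0,0,0.1,-0.4,0.5,2.6,0,0,0.22,-0.9,1.3,2.6,0,0,0.34,-1.5,2.3,2.6,0,0,0.46,-2.1,3.3,2.6,0,0,0.58,-2.8,4.4,2.6,0,0,0.7,-3.42,5.35,2.6,0,0,0.82,-3.42,5.35,2.6,0,0,0.94,-3.42,5.35,2.6,0,0,1.06,-3.42,5.35,2.6,0,0,1.18,-3.42,5.35,2.6,0,0,1.3,-3.42,5.35,2,0,0,1.4,-3.42,5.35,1.6,0,0,1.46,-3.42,5.35,1.6,0,0,1.46,-3.42,5.35,1.6,0,0,1.46], claw=40)

```text
clock: 31.63
tcp_pos: [0.5039, -0.082, 0.106]
orientation: [-0.001, 0.073, 0.997, 0.0]
wrist_force: [-0.5, 0.3, 0.1]
finger_gap: 0.0342
grip_force: 0.0
```

Emit:
apply_moves(moves=[0,0,-0.4,0,0,0,0,0,-0.8,0,0,0,0,0,-1.2,0,0,0,0,0,-1.5,0,0,0,0,0,-1.6,0,0,0,0,0,-1.6,0,0,0])

```text
clock: 32.13
tcp_pos: [0.5035, -0.0821, 0.0652]
orientation: [-0.001, 0.072, 0.997, 0.0]
wrist_force: [-0.9, -0.5, -0.0]
finger_gap: 0.0341
grip_force: 0.0
```

Emit:
apply_moves(moves=[0,0,0,0,0,0,0,0,0,0,0,0,0,0,0,0,0,0,0,0,0,0,0,0,0,0,0,0,0,0], claw=0)

```text
clock: 32.55
tcp_pos: [0.5048, -0.0824, 0.0669]
orientation: [0.0, 0.072, 0.997, 0.0]
wrist_force: [-0.5, 0.5, 1.3]
finger_gap: 0.0075
grip_force: 32.5
```

Emit:
apply_moves(moves=[0,0,0,0,0,-0.11,0,0,0,0,0,-0.22,0,0,0,0,0,-0.33,0,0,0,0,0,-0.44,0,0,0,0,0,-0.55,0,0,0,0,0,-0.66,0,0,0,0,0,-0.77,0,0,0,0,0,-0.88,0,0,0,0,0,-0.99,0,0,0,0,0,-1.1,0,0,0,0,0,-1.2,0,0,0,0,0,-1.3,0,0,0,0,0,-1.38,0,0,0,0,0,-1.44,0,0,0,0,0,-1.46,0,0,0,0,0,-1.46,0,0,0,0,0,-1.46])

```text
clock: 33.97
tcp_pos: [0.5053, -0.0823, 0.0669]
orientation: [0.001, 0.718, 0.696, 0.001]
wrist_force: [2.1, 0.7, 1.8]
finger_gap: 0.0073
grip_force: 32.6
```

Emit:
apply_moves(moves=[0,0,0,0,0,0,0,0,0,0,0,0,0,0,0,0,0,0,0,0,0.8,0,0,0,0,0,2,0,0,0,0.8,-2,3.5,0,0,0,1.6,-3.5,4.5,0,0,0,1.6,-5.2,4.5,0,0,0,1.6,-5.2,4.5,0,0,0,1.6,-5.2,4.5,0,0,0,1.6,-5.2,4.5,0,0,0], claw=40)

```text
clock: 34.88
tcp_pos: [0.5443, -0.214, 0.1787]
orientation: [-0.0, 0.72, 0.694, -0.0]
wrist_force: [-0.6, 0.6, -0.2]
finger_gap: 0.0342
grip_force: 0.0
```

```bash
python3 -c "
from h import *
i,K,T=cam('wrist')
s=status.get_state();o=s['orientation'];print(s['tcp_pos'],'tooly',2*np.degrees(np.arctan2(o[2],o[1]))-90,s['clock'],s['wrist_force'])
ws=wings(i,K,T)
for w in ws: print(w)
print(np.mean([w[2] for w in ws],0))
"
```

```text
[ 0.54366446 -0.21256072  0.17821835] tooly -2.021398882129006 34.9333 [ 0.08077556 -0.30174791 -0.73463876]
([207, 8, 17, 59, 764], [214.9, 36.9], [0.5048, -0.0826], [0.038, 0.011], 88.7)
([340, 17, 17, 57, 764], [347.9, 44.3], [0.6011, -0.0909], [0.037, 0.011], 87.3)
([208, 185, 14, 44, 519], [214.9, 206.1], [0.4933, -0.209], [0.037, 0.011], 88.9)
([323, 191, 14, 44, 521], [329.8, 212.8], [0.5895, -0.2184], [0.011, 0.038], 0.3)
[ 0.547175 -0.150225]
```

All four blades read about 1.47 to 1.52 rad, the cover is centred, and the arm is clear of everything. Handing in.

```bash
python3 -c "
from workcell import job; print(job.hand_in())"
```

```text
the job is handed in; nothing more can be done
None
```

I handed the job in at 35 s; no verdict came back, but by my last camera check the cover is home on the chamber to within about 1–2 mm and all four wing screws are at about 1.5 rad, tightened in the order 1, 3, 2, 4.

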